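Take the combination padlock off the instrument chest

ROBOT

A 6-joint arm with a two-finger parallel gripper is mounted at the origin on the work surface. World frame = base frame: x ahead of the robot, y to its left, z up, the work surface at z = 0. Lengths are in mm, angles in rad, forces in N, time in s.
With the tool pointing down it reaches from about 400 to 925 mm from the base axis. Payload 3.4 kg.
Tool frame: the origin (TCP) lies midway between the tips of the shut fingers; the grasp point (between the pads) lies 19 mm behind it; z points along the fingers, y is the line along which they close (so a half turn about z gives the same grasp; the last joint's range is limited). The gripper opens to 85 mm and grips with 20 to 120 N. Pads are 22 mm wide; open, the fingers measure 114 mm over their backs; the gripper's body (76 mm by 85 mm) begins 54 mm behind the grasp point. The pads swing forward as they close: fully open they stand 13 mm farther back than shut.
Start: joints at [1.139, 0.307, 1.506, -0, 1.328, -0.073], TCP at [201.397, 538.582, 231.305] pointing down, gripper open.
Joint ranges: [-3.12, 3.12], [-1.05, 2.28], [0.14, 2.33], [-1.42, 4.57], [0.1, 2.73], [-2.68, 2.68]. Speed limits (rad/s): [2.57, 2.57, 3.14, 3.14, 3.14, 3.14].

INTERFACE

Orientations are given as a unit quaternion [x, y, z, w].
In Python, from workcell import manip gives the robot as it stands. The module is installed in compiled form; this text tells all that it offers.
- The arm moves only by the tool apply_moves, never from a script. Its argument "increments" is a list of rows, each a list of 5 numbers: the shift along the tool's x, y, z normalised to -1 to 1, where 1 is 0.25 m, then the turn about the tool's z normalised to -1 to 1, where 1 is 1.5 rad, then the closure, from 0 (fully open) to 1 (shut). In form: [[tx, ty, tz, twist, grip], ...]. A call has 1 to 20 rows; each row is the pose to reach, as a shift and turn from the pose commanded when the call began, along the tool's axes at that moment; what a row does not reach only later rows make up. A row lasts 1/12 s, in which the tool goes at most 41.7 mm and 7.16 degrees, less where a joint would pass 70% of its speed; a pose out of reach is approached as far as the arm can. A call with a number of a shift or a turn outside -1 to 1 is refused whole. A call with a gripper value outside its range is refused whole. The fingers move at their own pace and stop on an object; "grip_force" is the grip in N (left out, the last holds). Time passes only in rows, so rows that repeat a pose let the fingers close. It gives the time, the measured TCP pose, the force, the opening and the grip force at its end, in the units of the state.
- manip.get_state(): the state, without advancing time (a new reading comes with each control period).
- manip.get_image(name): name is "side" or "top" or "wrist"; returns a dict with "color" (400x640x3 uint8, red, green, blue), "fx", "fy", "cx", "cy" (pixels), "xyz" and "rotation" of the camera in the world. Camera axes: x right, y up, looking along -z (the intrinsics and any distortion apply to the point x, -y, -z); pixel columns grow to the right and rows downward; lengths in mm; the calibration is good to about 2 mm. The wrist camera is an equidistant fisheye: a pixel r from the principal point sees the ray r / f radians off the axis. A picture is of the moment at which its call begins. There is no depth.
- manip.finish_job(): hands the job in; it is judged then, once.
The state is a dict: "time_s": time; "joint_positions": joint angles; "dq": joint speeds; "effort": joint torques, N m; "tool_pos": TCP position; "orientation": TCP orientation; "wrist_force": force on the tool from outside, world axes, zero at the start; "torque": the same for the moment, N m; "opening": opening from 0.0 (shut) to 1.0 (fully open); "finger_force": force on a finger pad.
Only numpy, scipy, OpenCV 4.12 (cv2) and the standard library are available. Lean on these libraries where they do the work, as an engineer would, in place of code of your own. Each camera call takes 0.05 s, during which the arm holds its last target. There are 200 camera calls.

TASK

I need to get into the locked blue instrument chest, and the first two numbers of its padlock are already dialled: turn the dial on clockwise (seen from above), feeling the clicks, until its red mark clicks in at the white index, without running past it. Then take the lock by its body, pull it away from the hasp so that the shackle comes fully open, ease it forward again until the shackle's short end is out of the lug's slot, and lift the lock off. Finish still holding it up for me, level with the dial up and the shackle still open, at least 10 cm above the lid and over the chest; leave the tools and parts lying around where they are.

Things in the scene. Friction and masses are not known exactly. Their poses are not given: they have to be found in the camera images.
- chest: Blue sheet-steel instrument chest, fixed on the bench, 300 (x) x 380 (y) x 95 mm high, two lid leaves that meet on a centre seam along its x axis. Origin at the centre of its underside; flat lid top 95 mm above it. x axis level, pointing away from the front.
- hasp: Steel hasp fixed on the lid, axes as the chest: a flat leaf 3 mm thick, from 92 mm in front (-x) to 36 mm behind its lug and from y -58 to 45 mm, then a 7 mm high hinge knuckle along y -62 mm and a screwed flange to y -88 mm. Origin on the lid top (3 mm below the leaf's top), below the lug.
- lug (a point): Middle of the hasp's upright lug: a plate 4 mm thick (hasp x -2 to 2 mm), y from -25 to 6 mm, rising 25 mm above the lid. This point: hasp x 0, y -9.5, z 14 mm. A 12 mm square slot goes through it along x, centred at hasp y -14, z 14 mm.
- lock: Brass padlock, about 0.33 kg, lying loose on the hasp leaf, dial up. Body 52 (x) x 48 (y) x 22 (z) mm, flat sides; origin under its centre; x points along the shackle, z up. At the start its shackle face is 2 mm in front of the lug (origin 30 mm to the lug's -x). It can slip back 8 to 10 mm and swing up to about 10 degrees as the dial turns. White index on top at its +x edge.
- lock_dial (a joint): Dial angle, rad, grows clockwise seen from above. 0 = red mark at the white index (lock +x side): unlocked within about 0.1 rad, elsewhere the shackle is held fast. Starts 2 to 5 clicks short (-1.05 to -2.6). A click every 0.524 rad (12 a turn), about 0.04 N m to pass; a spring pulls the dial to the nearest click when let go. Once the shackle is out the dial is held.
- dial_grip (a point): On the dial's axis, 9 mm above the top of the body, mid-height of the dial's grip. The dial is a black knurled cylinder, 36 mm across, from 1 mm to 16 mm above the body's top (which is 22 mm above the lock's underside); its top is 38 mm above the lock's underside.
- red_mark (a point): Outer end of the red mark on top of the dial, 17 mm from the dial's axis.
- lock_shackle (a joint): How far the shackle is drawn out, m: 0 shut, 0.022 fully open; friction 2 N, stays where left. Pull the body to its -x: after 8 to 10 mm of slack the bow catches behind the lug, then the body slides off it by 22 mm. Then ease the body forward until the lug (4 mm) stands midway in the 14 mm gap between toe and body (lug 33 mm from lock origin along x, within 4 mm): it lifts straight up.
- toe_tip (a point): Round end of the shackle's short leg (toe), lock y = -14 mm, which passes through the lug's slot; 8 mm inside the body when shut, 14 mm clear of its face when fully open.
- bow (a point): Middle of the shackle's bow, on the axis of its 8 mm round bar, 11 mm above the lock's underside, 46 mm from the lock's origin when shut. The long leg (lock y = +14 mm) passes beside the lug and never leaves the body.
- screwdriver: Yellow-handled screwdriver, 200 mm, lying on the chest's left (+y) lid leaf. Bystander. Origin under its middle.
- wrench: Steel open-ended wrench, 160 mm, lying on the chest's right (-y) lid leaf. Bystander. Origin under its middle.
- multimeter: Yellow multimeter, 150 x 80 x 44 mm, lying on the bench beside the chest. Bystander. Origin under its middle.
- screw_dish: Round steel dish of screws, 100 mm across, 22 mm high, on the bench. Bystander. Origin under its middle.
- circuit_board: Green circuit board with parts on it, 135 x 85 x 26 mm, on the bench. Bystander. Origin under its middle.
- spray_bottle: White spray bottle with blue head, 72 mm across, 197 mm high, standing on the bench. Bystander. Origin under its middle.

How it is judged:
By the outcome, as a careful person would: the job done as asked, in the order asked, and still so for the second after the job is handed in, while the arm keeps its last pose, push and grip.
It also fails if it takes over 72 s, if anything falls off the work surface, if the arm or the gripper's body presses on something with over 40 N, if the wrist force passes 120 N, or if a joint passes its speed limit or range.

## Working session

There is one attempt and no reset: what is moved stays moved. The work goes in short steps, Python scripts to look and compute and a tool call to move; the robot and the scene stay as the last step left them, time stands still between calls to the robot, and variables do not carry over. Pictures are saved under pics/ and viewed, at most 13 in all, crops included, and the job is handed in when it is done.

Besides the shell and the picture viewer there is one more tool, called after "Request:" in YAML: its name, and indented under it one key for each argument. apply_moves: Moves the arm, as the interface text tells. Its arguments: {"type":"object","properties":{"increments":{"type":"array","items":{"type":"array","items":{"type":"number","minimum":-1,"maximum":1}}},"grip_force":{"type":"number"}},"required":["increments"]}

```bash
mkdir -p pics
cat > h.py <<'E'
from workcell import manip
import cv2, numpy as np, pickle
def snap(n,tag):
    im=manip.get_image(n); cv2.imwrite(f'pics/{tag}.png',im['color'][:,:,::-1]); pickle.dump(im,open(f'pics/{tag}.pkl','wb')); return im
def load(tag): return pickle.load(open(f'pics/{tag}.pkl','rb'))
def ray(im,u,v):
    a=(u-im['cx'])/im['fx']; b=(v-im['cy'])/im['fy']
    if im.get('fish'):
        r=np.hypot(a,b); d=np.array([a/r*np.sin(r),-b/r*np.sin(r),-np.cos(r)]) if r>0 else np.array([0,0,-1.])
    else: d=np.array([a,-b,-1.])
    d=np.array(im['rotation']).reshape(3,3)@d; return np.array(im['xyz']),d/np.linalg.norm(d)
def atz(im,u,v,z):
    o,d=ray(im,u,v); return o+d*(z-o[2])/d[2]
def tri(*obs):
    A=0;b=0;L=[]
    for im,u,v in obs:
        o,d=ray(im,u,v);P=np.eye(3)-np.outer(d,d);A=A+P;b=b+P@o;L.append((P,o))
    p=np.linalg.solve(A,b); return p,[round(float(np.linalg.norm(P@(p-o))),1) for P,o in L]
def proj(im,p):
    c=np.array(im['rotation']).reshape(3,3).T@(np.array(p)-im['xyz']); x,y,z=c[0],-c[1],-c[2]
    if im.get('fish'):
        r=np.hypot(x,y);t=np.arctan2(r,z);x,y,z=x/r*t,y/r*t,1
    return im['cx']+im['fx']*x/z, im['cy']+im['fy']*y/z
def crop(im,u0,v0,w,h,s,tag): cv2.imwrite(f'pics/{tag}.png',cv2.resize(im['color'][v0:v0+h,u0:u0+w,::-1],None,fx=s,fy=s,interpolation=cv2.INTER_CUBIC))
E
python3 - <<'E'
from h import *
for n in ['top','side']:
    im=snap(n,n+'0'); print(n,{k:np.round(v,3).tolist() for k,v in im.items() if k!='color'})
s=manip.get_state(); print({k:np.round(v,3).tolist() for k,v in s.items()})
a=load('top0')['color'];b=load('side0')['color']
E
```

```text
top {'fx': 390.636, 'fy': 390.636, 'cx': 322.529, 'cy': 198.544, 'xyz': [369.131, 14.79, 1168.849], 'rotation': [0.042, -0.051, -0.696, 0.715]}
side {'fx': 428.11, 'fy': 428.11, 'cx': 316.616, 'cy': 203.096, 'xyz': [233.713, -721.869, 1002.875], 'rotation': [0.345, -0.067, -0.176, 0.919]}
{'time_s': 0.1, 'joint_positions': [1.139, 0.307, 1.508, -0.0, 1.328, -0.073], 'dq': [0.0, -0.0, -0.003, -0.0, 0.001, -0.001], 'effort': [-0.003, -45.853, -25.261, -0.0, 0.006, 0.0], 'tool_pos': [201.137, 537.99, 230.471], 'orientation': [0.178, 0.984, -0.001, -0.0], 'wrist_force': [0.223, -0.58, -0.676], 'torque': [-0.011, -0.004, -0.025], 'finger_force': 0.0, 'opening': 1.002}
```

Rotation is a quaternion; fix the helper and view.

```bash
sed -i "s/np.array(im\['rotation'\]).reshape(3,3)/R(im)/g" h.py; sed -i "2a from scipy.spatial.transform import Rotation as Ro\ndef R(im): return Ro.from_quat(im['rotation']).as_matrix()" h.py
python3 - <<'E'
from h import *
im=snap('wrist','wrist0'); print({k:np.round(v,3).tolist() for k,v in im.items() if k!='color'})
a=load('top0')['color'];b=load('side0')['color']
E
```

```text
{'fx': 309.707, 'fy': 309.707, 'cx': 320.012, 'cy': 200.942, 'xyz': [128.873, 565.802, 373.437], 'rotation': [-0.128, -0.088, 0.563, 0.812]}
```

View pics/top0.png

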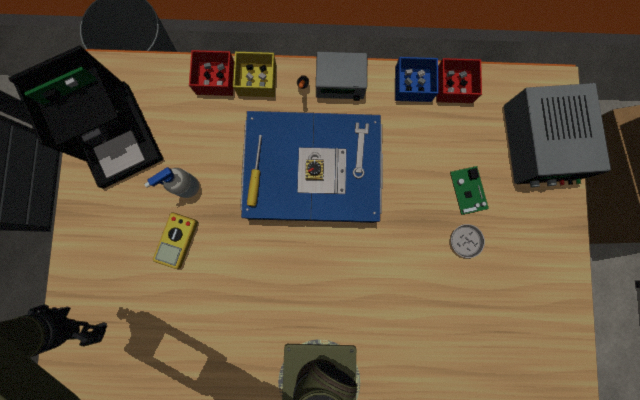

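View pics/side0.png

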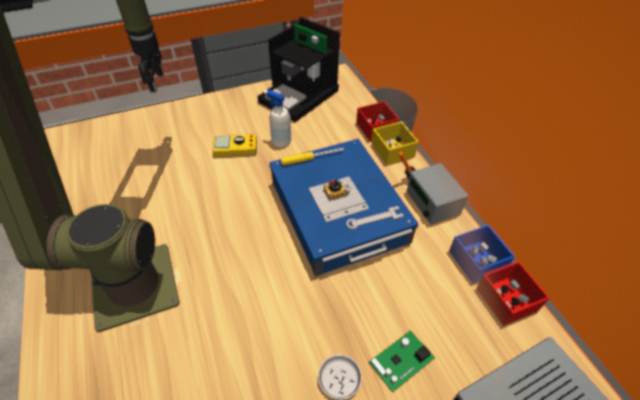

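Top: chest spans (245,113)–(380,221), lock at about (315,170) with the shackle toward the image top (away from robot). Side: dial at about (335,187), front of chest facing the robot. Next, an enlarged crop.

Run:
```python
from h import *
t=load('top0');s=load('side0')
a=cv2.resize(t['color'][140:200,285:355,::-1],(560,480)[0:2] and (400,343),interpolation=cv2.INTER_CUBIC)
b=cv2.resize(s['color'][160:220,300:370,::-1],(400,343),interpolation=cv2.INTER_CUBIC)
cv2.imwrite('pics/c0.png',np.hstack([a,b]))
p,e=tri((t,315,168),(s,335,184)); print(p,e)
for u,v in [(245,113),(382,113),(380,221),(243,220)]: print(atz(t,u,v,95).round())
```

```text
[587.9852796   26.59218925 138.42815231] [0.1, 0.1]
[751. 231.  95.]
[ 763. -160.   95.]
[ 453. -156.   95.]
[446. 220.  95.]
```

View pics/c0.png

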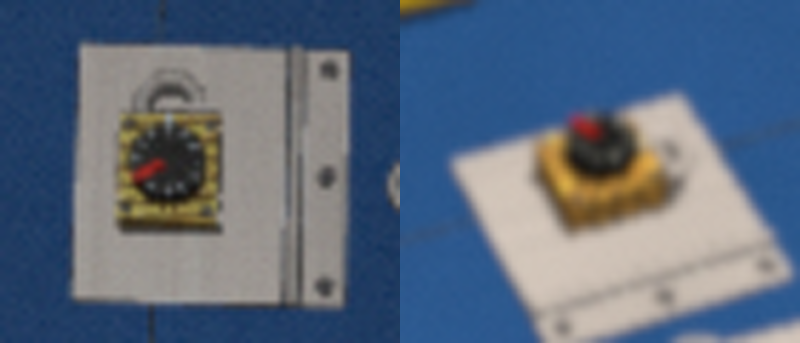

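The crop shows the red mark pointing left and slightly down (about 117° ccw of the index, so -2.09 rad: 4 clicks). The triangulated dial top is z ≈ 138 against 136 expected. Moving above it.

Request:
apply_moves:
  increments:
    - [-1,-0.63,-0.1,0,0]
    - [-1,-0.63,-0.1,0,0]
    - [-1,-0.63,-0.1,0,0]
    - [-1,-0.63,-0.1,0,0]
    - [-1,-0.63,-0.1,0,0]
    - [-1,-0.63,-0.1,0,0]
    - [-1,-0.63,-0.1,0,0]
    - [-1,-0.63,-0.1,0,0]

```text
time_s: 0.82
tool_pos: [384.2, 298.7, 256.8]
orientation: [0.181, 0.984, -0.001, 0.002]
wrist_force: [0.6, -0.3, -0.7]
opening: 0.998
finger_force: 0.0
```

Request:
apply_moves:
  increments:
    - [-1,-0.63,0,-0.25,0]
    - [-1,-0.63,0,-0.25,0]
    - [-1,-0.63,0,-0.25,0]
    - [-1,-0.63,0,-0.25,0]
    - [-1,-0.63,0,-0.25,0]
    - [-1,-0.63,0,-0.25,0]
    - [-1,-0.63,0,-0.25,0]
    - [-1,-0.63,0,-0.25,0]
    - [-1,-0.63,0,-0.25,0]

```text
time_s: 1.57
tool_pos: [562.3, 64.9, 255.7]
orientation: [-0.006, 1.0, -0.001, 0.001]
wrist_force: [-0.5, -0.2, 0.2]
opening: 0.999
finger_force: 0.0
```

```bash
cat >> h.py <<'E'
def st():
    s=manip.get_state(); print({k:np.round(s[k],3).tolist() for k in ['time_s','joint_positions','tool_pos','orientation','wrist_force','torque','opening','finger_force']}); return s
def to(p,z=None,yaw=None):
    s=manip.get_state(); M=Ro.from_quat(s['orientation']).as_matrix(); d=M.T@(np.array(p)-s['tool_pos'])/250
    phi=np.arctan2(M[1,0],M[0,0]); print('row',d.round(3),'phi',round(phi,4))
E
python3 - <<'E'
from h import *
st(); im=snap('wrist','w1'); to([588,26.6,230])
im['fish']=1; print(proj(im,[588,26.6,136]))
crop(im,*[int(x) for x in (max(0,proj(im,[588,26.6,136])[0]-100),max(0,proj(im,[588,26.6,136])[1]-75))],200,150,4,'w1c')
E
```

```text
{'time_s': 1.567, 'joint_positions': [0.041, 0.276, 1.488, -0.002, 1.376, -1.542], 'tool_pos': [562.309, 64.902, 255.688], 'orientation': [-0.006, 1.0, -0.001, 0.001], 'wrist_force': [-0.528, -0.193, 0.231], 'torque': [0.044, 0.001, -0.073], 'opening': 0.999, 'finger_force': 0.0}
row [-0.108 -0.163  0.102] phi -3.1279
(np.float64(277.6469891032138), np.float64(219.16876840971986))
```

View pics/w1c.png

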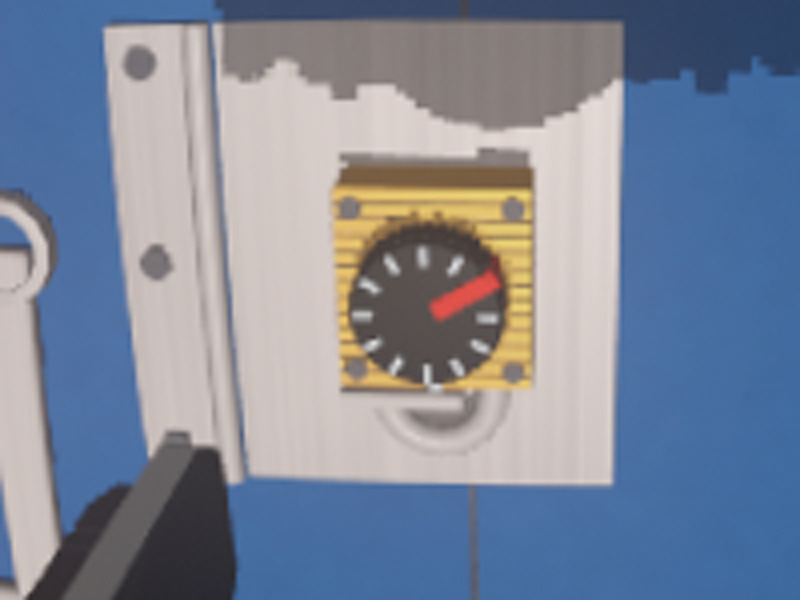

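Wrist view: dial centre at crop (427,313), red mark tip (500,278), body top corners (332,188), (532,185), (342,390), (533,387); shackle at the bottom (world +x).

Run:
```python
from h import *
w=load('w1');w['fish']=1;t=load('top0');s=load('side0')
f=lambda x,y:(177+(x-1.5)/4,144+(y-1.5)/4)
d=f(427,313); print('dial z136',atz(w,*d,136))
T=(285+168/5.714,140+162/5.714);S=(300+598/5.714,160+135/5.714)
print('top',atz(t,*T,136),tri((t,*T),(w,*d)))
c=[atz(w,*f(*q),120)[:2] for q in [(332,188),(532,185),(342,390),(533,387)]]; print(np.round(c,1),np.mean(c,0))
e=lambda a,b: np.round(np.arctan2(*(b-a)[::-1]),3)
print('yaw',e(c[0],c[2]),e(c[1],c[3]), e(c[1],c[0])+1.571-3.1416*0,e(c[3],c[2])+1.571)
h=[atz(w,*f(*q),98)[:2] for q in [(250,478),(611,486),(622,24)]]; print(np.round(h,1),'hasp yaw',e(h[2],h[1]))
tip=atz(w,*f(500,278),136);cc=atz(w,*d,136);print('mark az',e(cc[:2],tip[:2]))
to([*cc[:2],135])
```

```text
dial z136 [590.57551813  31.81869092 136.        ]
top [587.38514915  28.22629663 136.        ] (array([588.52147863,  30.12136599, 137.39692179]), [2.4, 2.4])
[[565.6   7.9]
 [564.4  55.4]
 [618.3   7.5]
 [616.4  55.7]] [591.19650846  31.61257008]
yaw -0.006 0.005 0.02499999999999991 0.040000000000000036
[[657.7 -25.7]
 [657.2  76.6]
 [529.5  76.5]] hasp yaw 0.001
mark az 2.052
row [-0.119 -0.142  0.482] phi -3.1279
```

Request:
apply_moves:
  increments:
    - [-0.118,-0.145,0.2,0,0]
    - [-0.118,-0.145,0.3,0,0]
    - [-0.118,-0.145,0.4,0,0]
    - [-0.118,-0.145,0.45,0,0]
    - [-0.118,-0.145,0.49,0,0]
    - [-0.118,-0.145,0.53,0,0]
    - [-0.118,-0.145,0.53,0,0]
    - [-0.118,-0.145,0.53,0,0]
  grip_force: 30

```text
time_s: 2.28
tool_pos: [589.5, 33.6, 124.2]
orientation: [-0.009, 1.0, 0.0, 0.0]
wrist_force: [0.3, 0.3, 0.1]
opening: 0.996
finger_force: 0.0
```

Run:
```python
from h import *
st(); im=snap('wrist','w2'); to([590.5,31,123]); im['fish']=1
p=proj(im,[590.5,31,136]);print(p);u,v=int(p[0]-100),int(min(p[1]-75,250));print(u,v)
crop(im,u,v,200,150,4,'w2c')
```

```text
{'time_s': 2.283, 'joint_positions': [-0.015, 0.425, 1.615, 0.0, 1.101, -1.604], 'tool_pos': [589.481, 33.563, 124.223], 'orientation': [-0.009, 1.0, 0.0, 0.0], 'wrist_force': [0.315, 0.336, 0.132], 'torque': [0.042, 0.0, -0.02], 'opening': 0.996, 'finger_force': 0.0}
row [-0.001 -0.01   0.008] phi -3.1235
(np.float64(314.19099158521635), np.float64(270.78494714426506))
214 195
```

View pics/w2c.png

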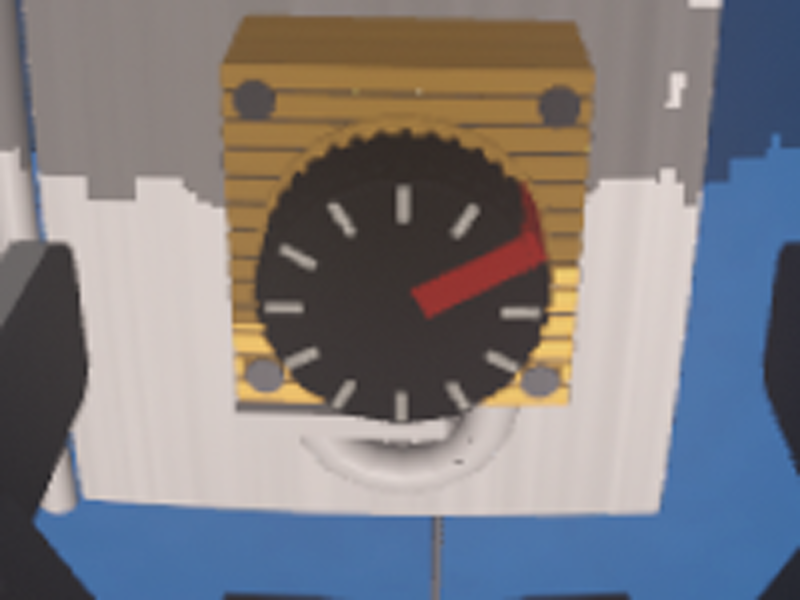

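Dial centre at crop (402,303), exactly where (590.5,31,136) projects: confirmed from two wrist positions. I'm shifting 2.5 mm and closing on the dial.

Request:
apply_moves:
  increments:
    - [-0.002,-0.01,0.005,0,0]
    - [-0.002,-0.01,0.005,0,0.3]
    - [-0.002,-0.01,0.005,0,0.5]
    - [-0.002,-0.01,0.005,0,0.7]
    - [-0.002,-0.01,0.005,0,0.8]
    - [-0.002,-0.01,0.005,0,0.8]
    - [-0.002,-0.01,0.005,0,0.8]
    - [-0.002,-0.01,0.005,0,0.8]
  grip_force: 30

```text
time_s: 3.0
tool_pos: [590.3, 30.2, 123.1]
orientation: [-0.009, 1.0, 0.0, 0.0]
wrist_force: [-2.0, -0.7, 5.1]
opening: 0.4
finger_force: 29.9
```

Run:
```python
from h import *
st()
```

```text
{'time_s': 3.0, 'joint_positions': [-0.02, 0.427, 1.615, 0.0, 1.099, -1.608], 'tool_pos': [590.256, 30.218, 123.103], 'orientation': [-0.009, 1.0, 0.0, 0.0], 'wrist_force': [-2.045, -0.71, 5.081], 'torque': [0.103, 0.16, -0.035], 'opening': 0.4, 'finger_force': 29.864}
```

Request:
apply_moves:
  increments:
    - [0,0,0,0.05,0.8]
    - [0,0,0,0.1,0.8]
    - [0,0,0,0.15,0.8]
    - [0,0,0,0.2,0.8]
    - [0,0,0,0.25,0.8]
    - [0,0,0,0.3,0.8]
    - [0,0,0,0.35,0.8]
    - [0,0,0,0.4,0.8]
    - [0,0,0,0.45,0.8]
    - [0,0,0,0.5,0.8]
    - [0,0,0,0.55,0.8]
    - [0,0,0,0.6,0.8]
    - [0,0,0,0.65,0.8]
    - [0,0,0,0.7,0.8]
    - [0,0,0,0.7,0.8]

```text
time_s: 4.25
tool_pos: [590.3, 29.9, 123.1]
orientation: [0.495, 0.869, -0.0, 0.0]
wrist_force: [-0.8, -0.3, 5.1]
opening: 0.407
finger_force: 29.8
```

Run:
```python
from h import *
st(); im=snap('wrist','w3'); s=snap('side','s3');t=snap('top','t3'); to([590.5,31,123]); im['fish']=1
p=proj(im,[590.5,31,136]);u,v=int(p[0]-100),int(min(p[1]-75,250));print(u,v)
crop(im,u,v,200,150,2.6,'w3c')
a=cv2.imread('pics/w3c.png');b=cv2.resize(s['color'][160:220,308:358,::-1],(325,390),interpolation=cv2.INTER_CUBIC)
cv2.imwrite('pics/w3d.png',np.hstack([a[:390],b])[:, -800:])
```

```text
{'time_s': 4.25, 'joint_positions': [-0.021, 0.427, 1.615, -0.0, 1.099, -0.555], 'tool_pos': [590.305, 29.933, 123.084], 'orientation': [0.495, 0.869, -0.0, 0.0], 'wrist_force': [-0.825, -0.283, 5.098], 'torque': [-0.07, 0.132, -0.048], 'opening': 0.407, 'finger_force': 29.829}
row [0.003 0.003 0.   ] phi 2.1086
219 195
```

View pics/w3d.png

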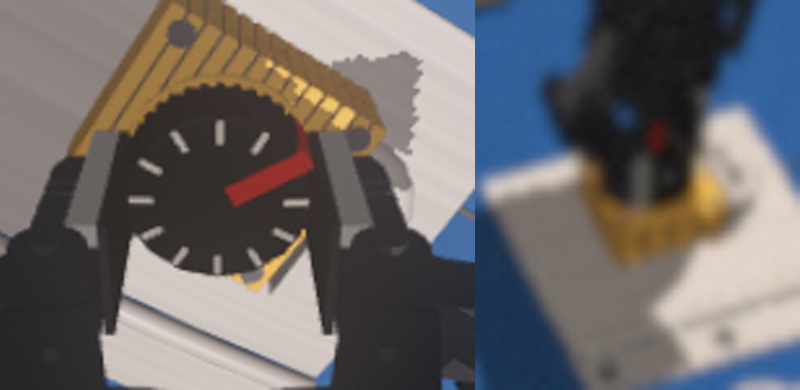

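Dial turned with the fingers without slip (mark still at the same place in the tool view). Continuing the remaining two clicks' worth.

Request:
apply_moves:
  increments:
    - [0,0,0,0.05,0.8]
    - [0,0,0,0.1,0.8]
    - [0,0,0,0.15,0.8]
    - [0,0,0,0.2,0.8]
    - [0,0,0,0.25,0.8]
    - [0,0,0,0.3,0.8]
    - [0,0,0,0.35,0.8]
    - [0,0,0,0.4,0.8]
    - [0,0,0,0.45,0.8]
    - [0,0,0,0.5,0.8]
    - [0,0,0,0.55,0.8]
    - [0,0,0,0.6,0.8]
    - [0,0,0,0.65,0.8]
    - [0,0,0,0.69,0.8]
    - [0,0,0,0.69,0.8]

```text
time_s: 5.65
tool_pos: [590.0, 30.0, 123.1]
orientation: [0.86, 0.51, -0.0, 0.0]
wrist_force: [-0.9, 0.0, 6.0]
opening: 0.408
finger_force: 29.9
```

Run:
```python
from h import *
st(); im=snap('wrist','w4'); im['fish']=1;to([590.5,31,123])
p=proj(im,[590.5,31,136]);u,v=int(p[0]-100),int(min(p[1]-75,250));print(u,v)
crop(im,u,v,200,150,4,'w4c')
```

```text
{'time_s': 5.65, 'joint_positions': [-0.021, 0.427, 1.615, -0.0, 1.099, 0.479], 'tool_pos': [590.016, 29.97, 123.089], 'orientation': [0.86, 0.51, -0.0, 0.0], 'wrist_force': [-0.876, 0.004, 5.953], 'torque': [-0.062, 0.295, -0.032], 'opening': 0.408, 'finger_force': 29.868}
row [ 0.004 -0.     0.   ] phi 1.0731
218 197
```

View pics/w4c.png

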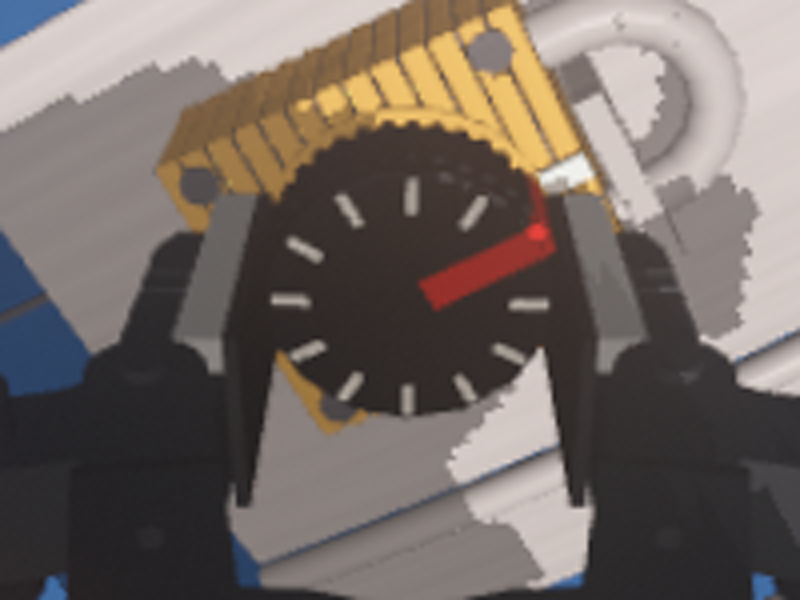

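White index at crop (567,173), red mark tip (550,243), body's top edge (157,172)–(520,5). Computing azimuths.

Run:
```python
from h import *
w=load('w4');w['fish']=1
f=lambda x,y,z:atz(w,218+(x-1.5)/4,197+(y-1.5)/4,z)[:2]
az=lambda a,b: round(float(np.arctan2(*(b-a)[::-1])),3)
c=f(410,300,136); print('c',c,'mark',az(f(430,297,136),f(550,243,136)),az(c,f(550,243,136)))
print('edge left side',az(f(157,172,120),f(520,5,120)),'front edge',az(f(520,5,120),f(617,215,120))+1.571)
print('index',az(f(545,182,120),f(590,160,120)),az(c,f(567,173,120)), f(567,173,120), np.linalg.norm(f(567,173,120)-c))
```

```text
c [591.36589285  30.85236792] mark -0.026 -0.066
edge left side -0.046 front edge -0.05600000000000005
index -0.009 -0.066 [613.91516291  29.35531698] 22.598910192629926
```

Mark and index agree (-0.066 both; body yaw ≈ -0.05): the dial is at 0. Release, rise, turn to body grasp.

Request:
apply_moves:
  increments:
    - [0,0,0,0,0.5]
    - [0,0,0,0,0]
    - [0,0,0,0,0]
    - [0,0,0,0,0]
    - [0,0,0,0,0]
    - [0,0,-0.08,0,0]
    - [0,0,-0.16,0,0]
    - [0,0,-0.16,0.08,0]
    - [0,0,-0.16,0.16,0]
    - [0,0,-0.16,0.24,0]
    - [0,0,-0.16,0.32,0]
    - [0,0,-0.16,0.4,0]
    - [0,0,-0.16,0.48,0]
    - [0,0,-0.16,0.56,0]
    - [0,0,-0.16,0.64,0]
    - [0,0,-0.16,0.72,0]
    - [0,0,-0.16,0.75,0]
    - [0,0,-0.16,0.75,0]

```text
time_s: 7.2
tool_pos: [590.0, 30.2, 162.4]
orientation: [1.0, -0.026, -0.0, 0.0]
wrist_force: [-0.3, 0.6, -0.2]
opening: 0.996
finger_force: 0.0
```

Run:
```python
from h import *
st(); im=snap('wrist','w5'); im['fish']=1;to([590.5,31,98])
p=proj(im,[590.5,31,136]);u,v=int(p[0]-100),int(min(p[1]-75,250));print(u,v)
crop(im,u,v,200,150,4,'w5c')
```

```text
{'time_s': 7.2, 'joint_positions': [-0.02, 0.387, 1.568, -0.0, 1.187, 1.603], 'tool_pos': [589.993, 30.204, 162.399], 'orientation': [1.0, -0.026, -0.0, 0.0], 'wrist_force': [-0.268, 0.643, -0.163], 'torque': [0.008, -0.031, -0.001], 'opening': 0.996, 'finger_force': 0.0}
row [ 0.002 -0.003  0.258] phi -0.0499
219 165
```

View pics/w5c.png

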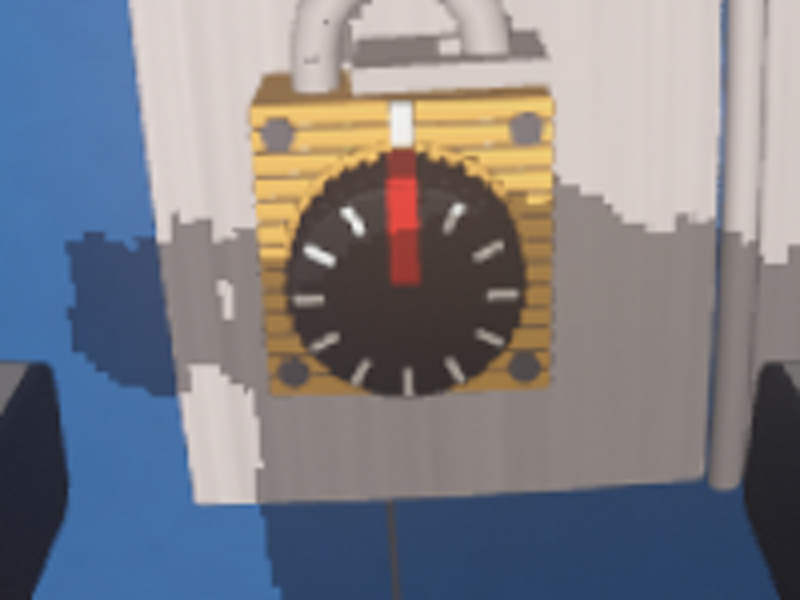

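Red mark sits exactly at the white index; the body is centred between the fingers. Descend and grip the body.

Request:
apply_moves:
  increments:
    - [0.002,-0.002,0.1,0,0]
    - [0.002,-0.002,0.18,0,0]
    - [0.002,-0.002,0.23,0,0]
    - [0.002,-0.002,0.255,0,0]
    - [0.002,-0.002,0.255,0,0]
    - [0.002,-0.002,0.255,0,0.2]
    - [0.002,-0.002,0.255,0,0.3]
    - [0.002,-0.002,0.255,0,0.4]
    - [0.002,-0.002,0.255,0,0.5]
    - [0.002,-0.002,0.255,0,0.7]
    - [0.002,-0.002,0.255,0,0.7]
    - [0.002,-0.002,0.255,0,0.7]
  grip_force: 50

```text
time_s: 8.25
tool_pos: [591.7, 30.6, 100.3]
orientation: [1.0, -0.026, 0.001, 0.0]
wrist_force: [-0.3, -1.1, 5.7]
opening: 0.55
finger_force: 53.3
```

Run:
```python
from h import *
st()
```

```text
{'time_s': 8.25, 'joint_positions': [-0.02, 0.453, 1.639, -0.0, 1.047, 1.602], 'tool_pos': [591.726, 30.592, 100.32], 'orientation': [1.0, -0.026, 0.001, 0.0], 'wrist_force': [-0.286, -1.139, 5.651], 'torque': [-0.026, 0.119, 0.01], 'opening': 0.55, 'finger_force': 53.285}
```

Request:
apply_moves:
  increments:
    - [0,0,-0.003,-0.015,0.7]
    - [0,0,-0.003,-0.03,0.7]
    - [0,0,-0.003,-0.03,0.7]

```text
time_s: 8.5
tool_pos: [591.2, 30.7, 100.3]
orientation: [1.0, -0.002, 0.001, -0.0]
wrist_force: [0.2, 0.4, 5.2]
opening: 0.552
finger_force: 53.4
```

Request:
apply_moves:
  increments:
    - [-0.01,0,0,0,0.7]
    - [-0.02,0,0,0,0.7]
    - [-0.03,0,0,0,0.7]
    - [-0.04,0,0,0,0.7]
    - [-0.05,0,0,0,0.7]
    - [-0.06,0,0,0,0.7]
    - [-0.06,0,0,0,0.7]

```text
time_s: 9.08
tool_pos: [576.9, 30.5, 100.3]
orientation: [1.0, -0.003, 0.002, 0.0]
wrist_force: [4.9, -0.6, 6.0]
opening: 0.553
finger_force: 53.1
```

Request:
apply_moves:
  increments:
    - [-0.01,0,0,0,0.7]
    - [-0.02,0,0,0,0.7]
    - [-0.03,0,0,0,0.7]
    - [-0.04,0,0,0,0.7]
    - [-0.05,0,0,0,0.7]
    - [-0.06,0,0,0,0.7]
    - [-0.06,0,0,0,0.7]

```text
time_s: 9.67
tool_pos: [561.9, 30.4, 100.3]
orientation: [1.0, -0.003, 0.002, 0.0]
wrist_force: [4.8, -0.9, 5.2]
opening: 0.551
finger_force: 53.2
```

Run:
```python
from h import *
st(); to([559,30,101])
```

```text
{'time_s': 9.667, 'joint_positions': [-0.021, 0.418, 1.705, -0.001, 1.015, 1.557], 'tool_pos': [561.935, 30.379, 100.289], 'orientation': [1.0, -0.003, 0.002, 0.0], 'wrist_force': [4.803, -0.919, 5.247], 'torque': [-0.162, -0.751, -0.073], 'opening': 0.551, 'finger_force': 53.167}
row [-0.012  0.002 -0.003] phi -0.0064
```

Request:
apply_moves:
  increments:
    - [-0.006,0,0,0,0.7]
    - [-0.01,0,0,0,0.7]
    - [-0.01,0,0,0,0.7]

```text
time_s: 9.92
tool_pos: [561.1, 30.3, 100.3]
orientation: [1.0, -0.003, 0.003, 0.0]
wrist_force: [7.5, -2.3, 3.1]
opening: 0.549
finger_force: 52.8
```

Request:
apply_moves:
  increments:
    - [-0.005,0,0,0,0.7]
    - [-0.006,0,0,0,0.7]
    - [-0.006,0,0,0,0.7]

```text
time_s: 10.17
tool_pos: [560.8, 30.2, 100.3]
orientation: [1.0, -0.003, 0.004, 0.0]
wrist_force: [10.0, -2.2, -0.2]
opening: 0.552
finger_force: 52.5
```

Request:
apply_moves:
  increments:
    - [-0.004,0,0,0,0.7]
    - [-0.006,0,0,0,0.7]
    - [-0.006,0,0,0,0.7]

```text
time_s: 10.42
tool_pos: [560.6, 30.1, 100.4]
orientation: [1.0, -0.003, 0.005, 0.001]
wrist_force: [11.9, -2.1, -2.1]
opening: 0.548
finger_force: 52.3
```

End stop felt at x ≈ 561 (30.5 mm travel, force rising). Now ease forward.

Request:
apply_moves:
  increments:
    - [0.015,0,0,0,0.7]
    - [0.03,0,0,0,0.7]
    - [0.045,0,0,0,0.7]
    - [0.06,0,0,0,0.7]
    - [0.075,0,0,0,0.7]
    - [0.09,0,0,0,0.7]
    - [0.1,0,0,0,0.7]
    - [0.11,0,0,0,0.7]
    - [0.12,0,0,0,0.7]
    - [0.13,0,0,0,0.7]
    - [0.13,0,0,0,0.7]

```text
time_s: 11.33
tool_pos: [581.0, 30.9, 100.3]
orientation: [1.0, -0.003, -0.006, -0.0]
wrist_force: [-11.8, 0.1, 20.6]
opening: 0.549
finger_force: 55.0
```

Run:
```python
from h import *
s=st(); im=snap('wrist','w6'); im['fish']=1; to([589,30.5,101])
p=proj(im,[620,31,120]);u,v=int(p[0]-100),int(max(0,min(p[1]-75,250)));print(u,v)
crop(im,u,v,200,150,4,'w6c')
```

```text
{'time_s': 11.333, 'joint_positions': [-0.019, 0.447, 1.651, -0.0, 1.056, 1.557], 'tool_pos': [581.007, 30.899, 100.32], 'orientation': [1.0, -0.003, -0.006, -0.0], 'wrist_force': [-11.834, 0.101, 20.585], 'torque': [-0.032, 1.635, 0.017], 'opening': 0.549, 'finger_force': 54.954}
row [ 0.032  0.001 -0.003] phi -0.006
220 128
```

View pics/w6c.png

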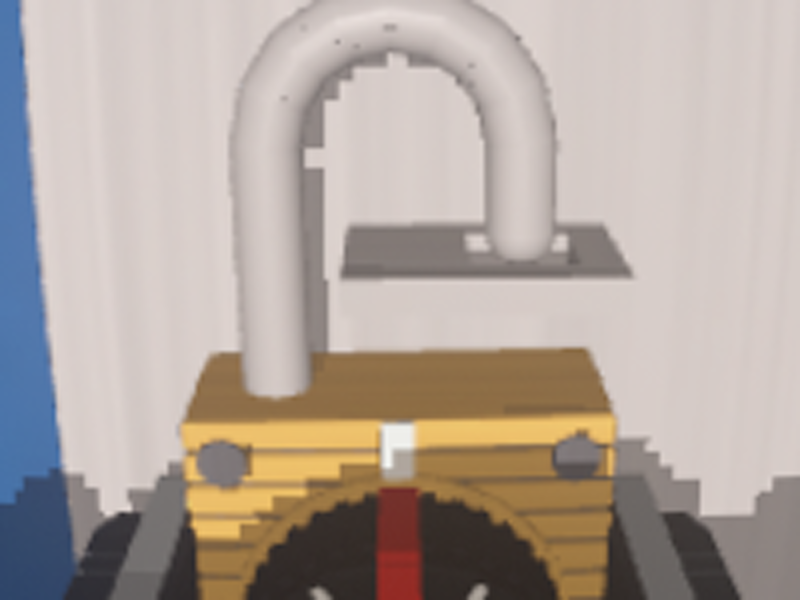

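Toe still lies in the lug's slot (toe tip at crop (522,258), slot around columns 465–570); the forward push is stuck by a 20 N downward press on the leaf. I'll relieve the vertical load.

Request:
apply_moves:
  increments:
    - [-0.01,0,-0.003,0,0.7]
    - [-0.02,0,-0.006,0,0.7]
    - [-0.02,0,-0.006,0,0.7]

```text
time_s: 11.63
tool_pos: [579.7, 30.9, 100.4]
orientation: [1.0, -0.003, -0.002, -0.0]
wrist_force: [-3.3, 0.4, 5.8]
opening: 0.548
finger_force: 53.3
```

Run:
```python
from h import *
st()
```

```text
{'time_s': 11.633, 'joint_positions': [-0.02, 0.442, 1.659, 0.0, 1.045, 1.557], 'tool_pos': [579.66, 30.854, 100.375], 'orientation': [1.0, -0.003, -0.002, -0.0], 'wrist_force': [-3.345, 0.412, 5.847], 'torque': [-0.006, 0.391, 0.064], 'opening': 0.548, 'finger_force': 53.252}
```

Request:
apply_moves:
  increments:
    - [0,0,-0.003,0,0.7]
    - [0,0,-0.006,0,0.7]
    - [0,0,-0.006,0,0.7]

```text
time_s: 11.88
tool_pos: [582.0, 30.7, 101.6]
orientation: [1.0, -0.003, -0.001, -0.0]
wrist_force: [0.3, -0.2, -3.6]
opening: 0.549
finger_force: 52.4
```

Request:
apply_moves:
  increments:
    - [0.005,0,0,0,0.7]
    - [0.01,0,0,0,0.7]
    - [0.015,0,0,0,0.7]
    - [0.015,0,0,0,0.7]

```text
time_s: 12.22
tool_pos: [586.9, 30.7, 102.4]
orientation: [1.0, -0.003, 0.0, 0.0]
wrist_force: [0.2, 0.1, -3.9]
opening: 0.549
finger_force: 52.4
```

Request:
apply_moves:
  increments:
    - [0.006,0,0.002,0,0.7]
    - [0.011,0,0.002,0,0.7]
    - [0.011,0,0.002,0,0.7]
    - [0.011,0,0.002,0,0.7]

```text
time_s: 12.55
tool_pos: [589.2, 30.7, 102.0]
orientation: [1.0, -0.003, -0.0, -0.0]
wrist_force: [-0.5, -0.4, -3.7]
opening: 0.55
finger_force: 52.4
```

Run:
```python
from h import *
s=st(); im=snap('wrist','w7'); im['fish']=1
p=proj(im,[620,31,120]);u,v=int(p[0]-100),int(max(0,min(p[1]-75,250)));print(u,v)
crop(im,u,v,200,150,4,'w7c')
```

```text
{'time_s': 12.55, 'joint_positions': [-0.02, 0.449, 1.64, 0.0, 1.052, 1.557], 'tool_pos': [589.193, 30.679, 102.029], 'orientation': [1.0, -0.003, -0.0, -0.0], 'wrist_force': [-0.541, -0.37, -3.747], 'torque': [-0.013, 0.036, -0.011], 'opening': 0.55, 'finger_force': 52.357}
219 144
```

View pics/w7c.png

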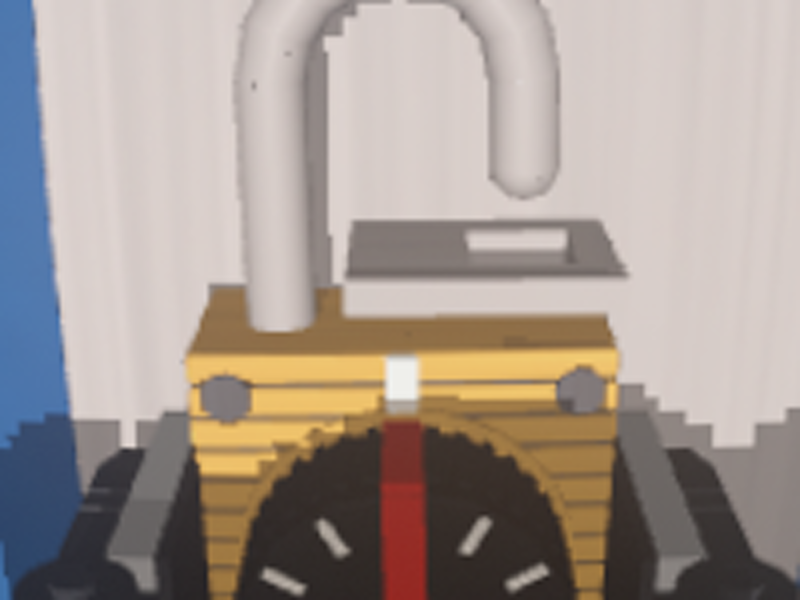

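The toe (tip at crop (522,198)) is clear of the lug; lug top spans rows 275–316, body edge row 354. Checking gaps.

Run:
```python
from h import *
w=load('w7');w['fish']=1
f=lambda x,y,z:atz(w,219+(x-1.5)/4,144+(y-1.5)/4,z).round(1)
print('body',f(400,354,121.7),'lug',f(480,316,120),f(480,275,120),'toe',f(522,198,111),f(522,198,115))
```

```text
body [614.8  31.5 121.7] lug [618.5  22.8 120. ] [623.2  22.9 120. ] toe [629.2  17.7 111. ] [630.3  18.1 115. ]
```

Request:
apply_moves:
  increments:
    - [-0.003,0,-0.02,0,0.7]
    - [-0.003,0,-0.05,0,0.7]
    - [-0.003,0,-0.08,0,0.7]
    - [-0.003,0,-0.12,0,0.7]
    - [-0.003,0,-0.17,0,0.7]
    - [-0.003,0,-0.24,0,0.7]
    - [-0.003,0,-0.32,0,0.7]
    - [-0.003,0,-0.4,0,0.7]
    - [-0.003,0,-0.48,0,0.7]
    - [-0.003,0,-0.55,0,0.7]
    - [-0.003,0,-0.58,0,0.7]
    - [-0.003,0,-0.6,0,0.7]
    - [-0.003,0,-0.6,0,0.7]
    - [-0.003,0,-0.6,0,0.7]
    - [-0.003,0,-0.6,0,0.7]

```text
time_s: 13.85
tool_pos: [587.5, 30.7, 250.8]
orientation: [1.0, -0.003, -0.001, -0.0]
wrist_force: [-1.4, 0.5, -3.5]
opening: 0.552
finger_force: 52.4
```

Run:
```python
from h import *
s=st(); w=snap('wrist','w8')['color'];d=snap('side','s8')['color']
a=cv2.resize(w[60:320,180:460,::-1],(400,371));b=cv2.resize(d[60:245,240:440,::-1],(401,371))[:,:400]
cv2.imwrite('pics/f8.png',np.hstack([a,b]))
```

```text
{'time_s': 13.85, 'joint_positions': [-0.02, 0.313, 1.447, 0.0, 1.385, 1.557], 'tool_pos': [587.456, 30.708, 250.77], 'orientation': [1.0, -0.003, -0.001, -0.0], 'wrist_force': [-1.352, 0.529, -3.483], 'torque': [-0.017, -0.015, -0.017], 'opening': 0.552, 'finger_force': 52.394}
```

View pics/f8.png

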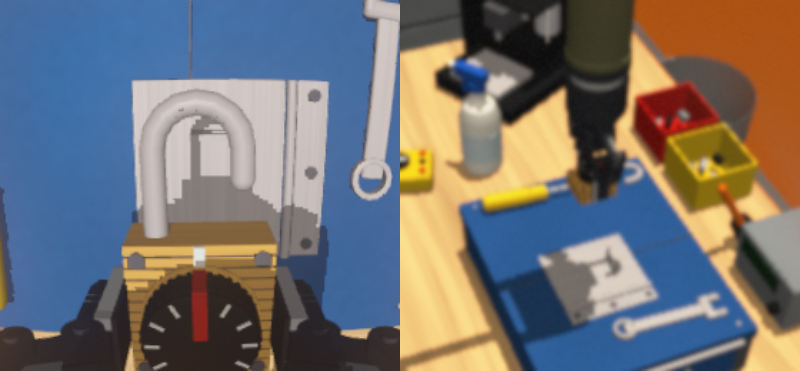

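The lock is held level about 150 mm above the lid, with the shackle open and clear of the lug and the mark at the index. Tools are undisturbed. Handing in.

```bash
python3 -c "
from workcell import manip
print(manip.finish_job())"
```

```text
the job is handed in; nothing more can be done
None
```

The padlock is unlocked and off the hasp: I'm holding it over the chest about 15 cm above the lid, level with the dial up and the shackle open, and the job is handed in (no verdict was returned).

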